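# Loosen the unmarked-thread cap of a sliding display post

### The job

The display post stands on a small gold carriage; slide the carriage along its rail until it clicks home at the next station, leaving the knurled brass cap on its post while you do. Then unscrew the cap: nobody knows whether its thread is left- or right-handed, so try it both ways, find the way it loosens, and lift it clear off the post. Finish holding the cap in the gripper a good 5 cm or more above the post top, with the carriage still at that station, and do not knock over or shift the ornaments around.

Things in the scene. Friction and masses are not known exactly. Their poses are not given: they have to be found in the camera images.
- rail: fixed slide rail, a wooden plank 110 x 370 mm and 6 mm thick with two steel bars (up to 14 mm high) and a 19 mm high block at each end. Origin on the table surface under its middle; its y axis is the direction in which the carriage travels to the next station. The ornaments stand on both sides of it, the nearest 70 mm from its middle line.
- carriage (a joint): travel of the carriage along the rail's +y, in m: 0 at the station where it starts, 0.120 at the next station (the end of travel). An over-centre spring holds it at either station: the push needed is 6 N at the start and falls to nothing half-way (0.060); beyond that the carriage runs on by itself and clicks home.
- push_peg (a point): centre of the upright push peg of the carriage, 14 mm thick, from 30 to 93 mm above the table with an 18 mm ball on top (highest point 102 mm), 75 mm behind the post (towards the rail's -y); this point lies on its axis 80 mm above the table. Axes as the rail's. Pushing it towards +y moves the carriage.
- post_top (a point): point on the post's axis, on the shoulder where the cap's rim sits, 105 mm above the table; axes as the rail's. Below: a 44 mm wide spacer (to 96 mm), a 43 mm wide clamping collar (80 to 96 mm above the table) with a small ear on the rail's -x side (32 mm from the axis). The stub under the cap rises 25 mm above this point. The carriage's base is 72 x 135 mm, its top at 30 mm.
- cap_mid (a point): centre (half-way up, 20 mm above the lower rim, 125 mm above the table while seated) of the loose round knurled brass cap, 51 mm in diameter, 40 mm high, about 200 g, closed on top, seated on the post; z up along its axis. 25 mm of lift clears the stub. Not yet loosened, it has 1.5 mm of play up and down and cannot be pulled off.
- cap: the same cap, origin at its lower rim. Quick thread, left- or right-handed at random, unseen. The loosening way it turns freely to a stop at about 75 degrees (1.3 rad); from 65 degrees (1.13 rad) on it lifts straight off. The wrong way it stops dead within 15 degrees and is held down. Fingers turned past a stop slip round it and may bind it: let go and take it afresh before lifting.
- angel: bisque porcelain angel figurine, 60 mm wide, 112 mm high, leave alone; origin under its base centre
- igloo: blue resin igloo, 88 mm wide dome, 45 mm high, leave alone; origin under its centre
- globe: clear glass globe on a gold-toned pedestal base, 72 mm wide, 96 mm high, leave alone; origin under its centre
- spare_collar: loose spare clamping collar, a dark steel ring 43 mm wide, 16 mm high, leave alone; origin under its centre
- trinket_box: closed wooden trinket box 55 x 75 x 36 mm, leave alone; origin under its centre
- dish: shallow white dish 84 mm wide, 16 mm high, leave alone; origin under its centre
- vase: small blue ceramic vase 56 mm wide, 92 mm high, leave alone; origin under its centre

How it is judged (in metres and radians):
On the way, in this order (a step that is already met when the one before it is completed fails the run):
1. the carriage is home at the next station with the cap still seated on its post (value of joint carriage between 0.114 and 0.126 m and z of cap_mid in the frame of post_top below 0.024 m and horizontal distance between cap_mid and post_top below 0.006 m), for 0.2 s.
2. the cap is lifted off the threaded stub (z of cap_mid in the frame of post_top above 0.05 m and contact force between the fingers and cap above 0.5 N), for 0.2 s.
At the end, for the whole second after the job is handed in: The gripper holds the still cap (fingers pressing it with more than 1 N) with its centre more than 60 mm above the shoulder it sat on, where nothing else can carry it, while the carriage stands at the next station (0.120 m, within 6 mm) and every ornament is within 30 mm of its start (value of joint carriage between 0.114 and 0.126 m and z of cap_mid in the frame of post_top above 0.06 m and contact force between the fingers and cap above 1 N and distance of each of angel, igloo, globe, spare_collar, trinket_box, dish, vase from where it was at the start of the episode below 0.03 m and linear speed of cap below 0.05 m/s); the arm keeps its last pose, push and grip.
It fails at once if an ornament is shifted by more than 30 mm or tipped (distance of any of angel, igloo, globe, spare_collar, trinket_box, dish, vase from where it was at the start of the episode above 0.03 m or angle between any of angel, igloo, globe, spare_collar, trinket_box, dish, vase's own z axis and vertical above 0.5 rad).
It also fails if it takes over 72 s, if anything falls off the work surface, if the arm or the gripper's body presses on something with over 40 N, if the wrist force passes 120 N, or if a joint passes its speed limit or range.

### The arm

A 6-joint arm with a two-finger parallel gripper is mounted at the origin on the work surface. World frame = base frame: x ahead of the robot, y to its left, z up, the work surface at z = 0. Lengths are in m, angles in degrees, forces in N, time in s.
With the tool pointing down it reaches from about 0.4 to 0.825 m from the base axis. Payload 7 kg.
Tool frame: the origin (TCP) lies midway between the tips of the shut fingers; the grasp point (between the pads) lies 19 mm behind it; z points along the fingers, y is the line along which they close (so a half turn about z gives the same grasp; the last joint's range is limited). The gripper opens to 88 mm and grips with 3 to 60 N. Pads are 19 mm wide; open, the fingers measure 130 mm over their backs; the gripper's body (78 mm by 193 mm) begins 47 mm behind the grasp point.
Start: joints at [84.173, 20.546, 0.682, 0, -70.136, -16.507], TCP at [0.257, 0.624, 0.227] pointing down, gripper open.
Joint ranges: [-176.03, 176.03], [-82.01, 121.73], [-58.28, 71.71], [-173.87, 95.51], [-174.79, -0.11], [-173.66, 173.66]. Speed limits (degrees/s): [136.94, 136.94, 172.46, 180, 180, 180].

### API

Orientations are given as [roll, pitch, yaw] about the fixed x, y, z axes, in that order (R = Rz(yaw) Ry(pitch) Rx(roll)).
In Python, from plant import r, eyes, workorder gives the robot as it stands.
- The arm moves only by the tool step_arm, never from a script. Its argument "plan" is a list of rows, each a list of 5 numbers: the shift along the tool's x, y, z each as a share of 25 cm, from -1 to 1, then the turn about the tool's z as a share of 60 degrees, from -1 to 1, then the finger opening in mm, from 0 to 87.6. In form: [[x, y, z, turn, jaw], ...]. A call has 1 to 12 rows; each row is the pose to reach, as a shift and turn from the pose commanded when the call began, along the tool's axes at that moment; what a row does not reach only later rows make up. A row lasts 1/12 s, in which the tool goes at most 41.7 mm and 7.16 degrees, less where a joint would pass 70% of its speed; a pose out of reach is approached as far as the arm can. A call with a number of a shift or a turn outside -1 to 1 is refused whole. A call with a gripper value outside its range is refused whole. The fingers move at their own pace and stop on an object; "newtons" is the grip in N (left out, the last holds). Time passes only in rows, so rows that repeat a pose let the fingers close. It gives the time, the measured TCP pose, the force, the opening and the grip force at its end, in the units of the state.
- r.get_state(): the state, without advancing time (a new reading comes with each control period).
- eyes.capture(name): name is "side" or "top" or "wrist"; returns the picture (420x560x3 uint8, red, green, blue); there is no depth.
- eyes.camera_model(name): a dict with "fov_y" (degrees; the focal length in pixels is half the picture's height over the tangent of half this angle, whatever the lens; pixels are square), "cx", "cy" (the principal point, pixels), "world_to_cam" (4x4, takes a point from world to camera coordinates); the wrist camera has in their place "hand_eye" (4x4, takes a point from camera to tool coordinates, whose origin is the TCP and whose axes are the flange's). Camera axes: x right, y up, looking along -z (the intrinsics and any distortion apply to the point x, -y, -z); pixel columns grow to the right and rows downward; lengths in m; the calibration is good to about 2 mm. A picture is of the moment at which its call begins: read the wrist's pose just before it. camera_model takes no time and is no camera call.
- workorder.close_job(): hands the job in; it is judged then, once.
The state is a dict: "time_s": time; "joints": joint angles; "qd": joint speeds; "joint_torque": joint torques, N m; "tcp_pos": TCP position; "eef_rot": TCP orientation; "contact_force": force on the tool from outside, world axes, zero at the start; "moment": the same for the moment, N m; "gripper_width": finger opening in m; "gripper_force": force on a finger pad.
Only numpy, scipy, OpenCV 4.12 (cv2) and the standard library are available. Lean on these libraries where they do the work, as an engineer would, in place of code of your own. Each camera call takes 0.05 s, during which the arm holds its last target. There are 200 camera calls.

## Working session

There is one attempt and no reset: what is moved stays moved. The work goes in short steps, Python scripts to look and compute and a tool call to move; the robot and the scene stay as the last step left them, time stands still between calls to the robot, and variables do not carry over. Pictures are saved under pics/ and viewed, at most 10 in all, crops included, and the job is handed in when it is done.

Besides the shell and the picture viewer there is one more tool, called after ">>>" in YAML: its name, and indented under it one key for each argument. step_arm: Moves the arm, as the interface text tells. Its arguments: {"type":"object","properties":{"plan":{"type":"array"},"newtons":{"type":"number"}},"required":["plan"]}

```bash
mkdir -p pics; ls; python3 - <<'E'
from plant import r,eyes,workorder
import cv2,numpy as np
s=r.get_state();print(s)
for n in("side","top","wrist"):
    print(n,eyes.camera_model(n))
a=[cv2.cvtColor(eyes.capture(n),cv2.COLOR_RGB2BGR) for n in("side","top","wrist")]
for n,i in zip(("side","top","wrist"),a): cv2.imwrite(f"pics/{n}0.png",i)
E
```

```text
pics
{'time_s': 0.0, 'joints': array([ 8.41768090e+01,  2.05905577e+01,  6.32800836e-01, -2.18231121e-02,
       -7.01348134e+01, -1.65076069e+01]), 'qd': array([ 0.06212987,  0.02318038, -0.03833212, -0.0296431 , -0.0651213 ,
       -0.14733041]), 'joint_torque': array([ 4.19389371e-04, -5.82715809e+01,  2.93070495e+01,  6.99703753e+00,
        6.97188894e-03, -1.59509377e-04]), 'tcp_pos': array([0.25628881, 0.62391447, 0.22561984]), 'eef_rot': array([ 1.79905416e+02, -6.63650143e-03, -2.23382247e+01]), 'contact_force': array([-0.1940909 ,  0.43998335,  0.28741816]), 'moment': array([-0.01583274, -0.00071821,  0.02271385]), 'gripper_force': 0.0, 'gripper_width': 0.08747640775760182}
side {'fov_y': 56.846000683630486, 'cx': 277.7111675433857, 'cy': 213.2905687941259, 'world_to_cam': array([[-0.64010152, -0.76809418,  0.01736031,  0.39531774],
       [ 0.37681987, -0.29417598,  0.8783321 , -0.30960675],
       [-0.66953478,  0.56876342,  0.47773564, -0.49787839],
       [ 0.        ,  0.        ,  0.        ,  1.        ]])}
top {'fov_y': 55.25659004201272, 'cx': 273.875725639816, 'cy': 208.72936281384958, 'world_to_cam': array([[ 1.62401784e-02, -9.99497744e-01, -2.72124296e-02,
        -1.92291431e-04],
       [ 9.92275688e-01,  1.27632965e-02,  1.23393913e-01,
        -6.06034025e-01],
       [-1.22984617e-01, -2.90061715e-02,  9.91984590e-01,
        -7.44821120e-01],
       [ 0.00000000e+00,  0.00000000e+00,  0.00000000e+00,
         1.00000000e+00]])}
wrist {'fov_y': 71.20697827878591, 'cx': 277.2990613010816, 'cy': 213.041378839629, 'hand_eye': array([[ 7.94034110e-06,  9.55191961e-01,  2.95987022e-01,
         8.10983931e-02],
       [ 9.99999985e-01,  4.41015506e-05, -1.69148591e-04,
        -1.24625178e-03],
       [-1.74622861e-04,  2.95987019e-01, -9.55191946e-01,
        -1.58021634e-01],
       [ 0.00000000e+00,  0.00000000e+00,  0.00000000e+00,
         1.00000000e+00]])}
```

View pics/top0.png

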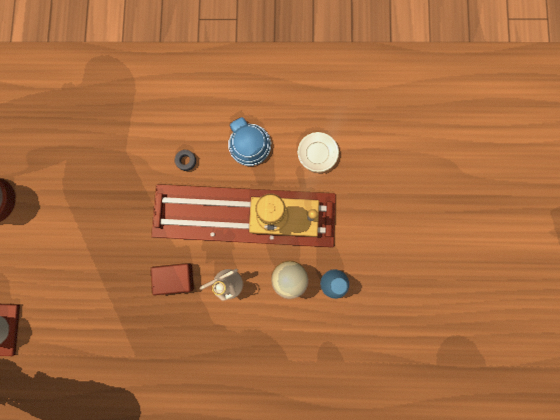

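View pics/side0.png

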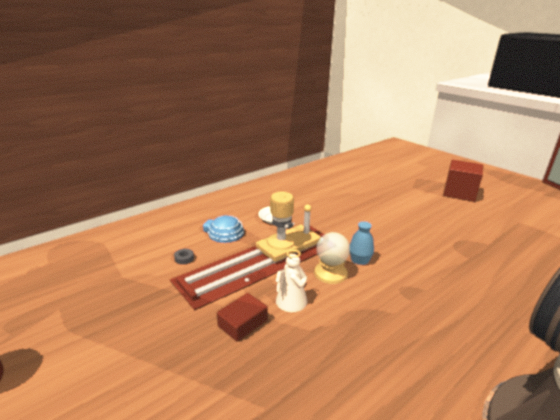

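Top view: the rail runs along image columns 152–335, with the cap top at about (270,208), the peg ball at (313,214), and the next station to the left (world +y). The side view agrees: cap at (282,206), ball at (308,208).

```bash
cat > h.py <<'E'
import numpy as np,cv2
from plant import r,eyes,workorder
from scipy.spatial.transform import Rotation as R
def cam(n):
    m=eyes.camera_model(n)
    if n=="wrist":
        s=r.get_state();T=np.eye(4);T[:3,:3]=R.from_euler('xyz',s['eef_rot'],degrees=True).as_matrix();T[:3,3]=s['tcp_pos']
        return m,T@m['hand_eye']
    return m,np.linalg.inv(m['world_to_cam'])
def ray(m,C,u,v):
    f=210/np.tan(np.radians(m['fov_y']/2))
    return C[:3,3],C[:3,:3]@np.array([(u-m['cx'])/f,-(v-m['cy'])/f,-1])
def plane(m,C,u,v,z):
    o,d=ray(m,C,u,v);return o+d*(z-o[2])/d[2]
def proj(m,C,p):
    f=210/np.tan(np.radians(m['fov_y']/2));q=np.linalg.inv(C)@np.append(p,1)
    return np.array([m['cx']+f*q[0]/-q[2],m['cy']-f*q[1]/-q[2]])
E
python3 - <<'E'
from h import *
m,C=cam("top");ms,Cs=cam("side")
print("corners",[plane(m,C,u,v,.006).round(4)[:2] for u,v in((157,185),(335,193),(333,246),(152,237))])
a=cv2.imread("pics/top0.png");b=cv2.imread("pics/side0.png")
cap=plane(m,C,270,208,.145);ball=plane(m,C,313,214,.093)
print("cap",cap,"ball",ball,np.linalg.norm((cap-ball)[:2]))
print("side reproj cap top",proj(ms,Cs,cap),"ball",proj(ms,Cs,ball))
for n,p,z in(("globe",(291,280),.05),("angel",(222,287),.08),("vase",(340,285),.092),("igloo",(248,143),.03),("dish",(318,152),.016)):print(n,plane(m,C,*p,z).round(3))
cv2.imwrite("pics/c1.png",np.hstack([cv2.resize(a[170:260,140:350],None,fx=3,fy=3),])[:, :630])
cv2.imwrite("pics/c2.png",np.hstack([cv2.resize(b[180:270,240:340],None,fx=4,fy=4),cv2.resize(a[180:270,235:335],None,fx=4,fy=4)]))
E
```

```text
corners [array([0.6561, 0.2513]), array([ 0.6437, -0.1141]), array([ 0.5364, -0.1098]), array([0.5489, 0.2559])]
cap [0.59380105 0.01202576 0.145     ] ball [ 0.5904298 -0.0637026  0.093    ] 0.07580336107368764
side reproj cap top [281.73894284 195.30919253] ball [307.49283227 207.45777585]
globe [ 0.47  -0.026  0.05 ]
angel [0.457 0.099 0.08 ]
vase [ 0.465 -0.112  0.092]
igloo [0.74  0.063 0.03 ]
dish [ 0.726 -0.079  0.016]
```

View pics/c2.png

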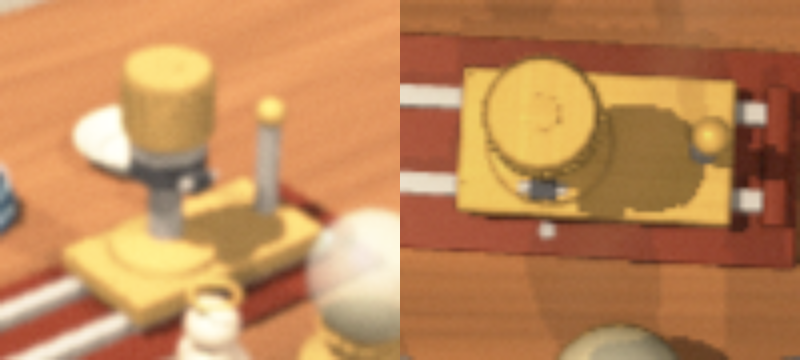

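View pics/wrist0.png

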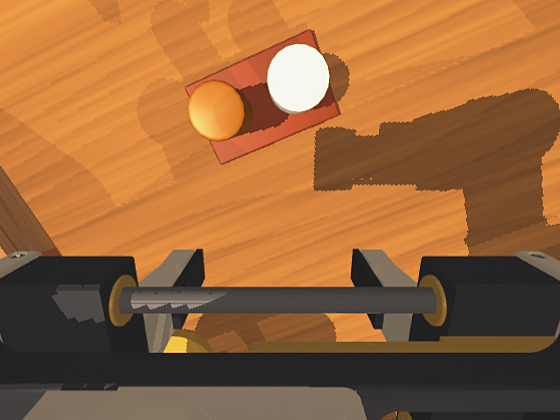

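Everything fits: cap-to-peg 75.8 mm against 75 mm given, and the side-view reprojections agree to about 1 px. Rail +y is about (0.034, 0.999). I'll go behind the peg with the closing axis across the rail and the fingers shut.

>>> step_arm:
  plan:
    - [1,0.94,0,1,0]
    - [1,0.94,0,1,0]
    - [1,0.94,0,1,0]
    - [1,0.94,0,1,0]
    - [1,0.94,0,1,0]
    - [1,0.94,0,1,0]
    - [1,0.94,0,1,0]
    - [1,0.94,0,1,0]
    - [1,0.94,0,1,0]
    - [1,0.94,0,1,0]

```text
time_s: 0.98
tcp_pos: [0.3991, 0.3091, 0.2268]
eef_rot: [180.0, 0.0, -82.7]
contact_force: [0.1, 0.5, 0.6]
gripper_width: 0.0266
gripper_force: 0.0
```

>>> step_arm:
  plan:
    - [0.88,-0.27,0,0.16,0]
    - [0.88,-0.27,0,0.16,0]
    - [0.88,-0.27,0,0.16,0]
    - [0.88,-0.27,0,0.16,0]
    - [0.88,-0.27,0,0.16,0]
    - [0.88,-0.27,0,0.16,0]
    - [0.88,-0.27,0,0.16,0]

```text
time_s: 1.57
tcp_pos: [0.4957, 0.1002, 0.2262]
eef_rot: [180.0, -0.0, -92.0]
contact_force: [0.0, 0.4, -0.4]
gripper_width: 0.0005
gripper_force: 0.0
```

```bash
python3 - <<'E'
from h import *
print({k:r.get_state()[k].round(3) for k in("tcp_pos","eef_rot","joints")})
E
```

```text
{'tcp_pos': array([0.496, 0.1  , 0.226]), 'eef_rot': array([ 1.79971e+02, -4.60000e-02, -9.20420e+01]), 'joints': array([ 3.3732e+01,  4.5120e+00, -2.0271e+01,  2.3000e-02, -6.5267e+01,
       -3.5784e+01])}
```

>>> step_arm:
  plan:
    - [0.82,-0.4,0,0,0]
    - [0.82,-0.4,0,0,0]
    - [0.82,-0.4,0,0,0]
    - [0.82,-0.4,0,0,0]
    - [0.82,-0.4,0,0,0]
    - [0.82,-0.4,0,0,0]
    - [0.82,-0.4,0,0,0]

```text
time_s: 2.15
tcp_pos: [0.5891, -0.108, 0.2254]
eef_rot: [179.9, -0.0, -92.0]
contact_force: [0.6, 0.4, 0.2]
gripper_width: 0.0005
gripper_force: 0.0
```

```bash
python3 - <<'E'
from h import *
print({k:r.get_state()[k].round(4) for k in("tcp_pos","eef_rot","joints")})
for n in("top","side"):
    i=eyes.capture(n);cv2.imwrite(f"pics/{n}1.png",cv2.cvtColor(i,cv2.COLOR_RGB2BGR))
E
```

```text
{'tcp_pos': array([ 0.5891, -0.108 ,  0.2254]), 'eef_rot': array([ 1.799197e+02, -4.650000e-02, -9.204390e+01]), 'joints': array([ 8.31210e+00,  1.35275e+01, -9.36920e+00,  3.39000e-02,
       -6.71907e+01, -1.03691e+01])}
```

>>> step_arm:
  plan:
    - [0,0,0.15,0,0]
    - [0,0,0.3,0,0]
    - [0,0,0.45,0,0]
    - [0,0,0.59,0,0]
    - [0,0,0.59,0,0]
    - [0,0,0.59,0,0]

```text
time_s: 2.75
tcp_pos: [0.5867, -0.1042, 0.0783]
eef_rot: [179.8, -0.0, -91.8]
contact_force: [0.9, -0.4, 1.5]
gripper_width: 0.0002
gripper_force: 0.0
```

>>> step_arm:
  plan:
    - [-0.03,0,0,0,0]
    - [-0.06,0,0,0,0]
    - [-0.09,0,0,0,0]
    - [-0.12,0,0,0,0]
    - [-0.14,0,0,0,0]
    - [-0.16,0,0,0,0]
    - [-0.18,0,0,0,0]
    - [-0.2,0,0,0,0]

```text
time_s: 3.42
tcp_pos: [0.5909, -0.0553, 0.0814]
eef_rot: [-179.8, -0.0, -91.9]
contact_force: [0.4, -6.4, 2.3]
gripper_width: 0.0004
gripper_force: 2.8
```

>>> step_arm:
  plan:
    - [-0.03,0,0,0,0]
    - [-0.06,0,0,0,0]
    - [-0.09,0,0,0,0]
    - [-0.12,0,0,0,0]
    - [-0.15,0,0,0,0]
    - [-0.18,0,0,0,0]
    - [-0.21,0,0,0,0]
    - [-0.24,0,0,0,0]
    - [-0.27,0,0,0,0]
    - [-0.3,0,0,0,0]
    - [-0.3,0,0,0,0]

```text
time_s: 4.33
tcp_pos: [0.5917, 0.0211, 0.0787]
eef_rot: [180.0, 0.0, -91.9]
contact_force: [-0.0, -0.3, 0.6]
gripper_width: 0.0004
gripper_force: 0.0
```

```bash
python3 - <<'E'
from h import *
s=r.get_state();print(s['tcp_pos'],s['contact_force'])
a=[]
for n in("top","side"):
    i=cv2.cvtColor(eyes.capture(n),cv2.COLOR_RGB2BGR);cv2.imwrite(f"pics/{n}2.png",i)
    a.append(i[120:300,130:350])
cv2.imwrite("pics/c3.png",cv2.resize(np.vstack(a),None,fx=1.66,fy=1.66))
E
```

```text
[0.59170729 0.02106721 0.07869917] [-0.00749621 -0.29649008  0.57556906]
```

View pics/c3.png

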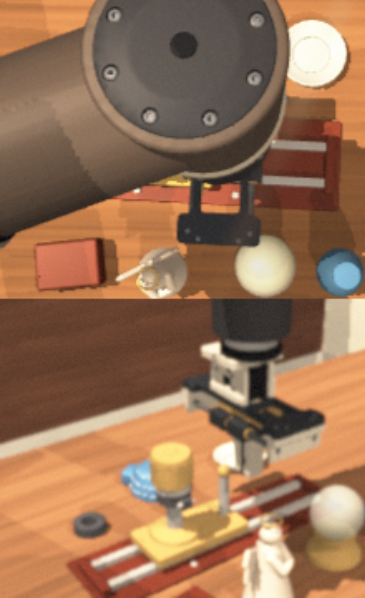

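Top: the arm covers the carriage. Side: the carriage has run ahead of the fingers (cap around (282,270), peg clear of the fingertips) and the force is zero. Next: rise, move above the cap and look.

>>> step_arm:
  plan:
    - [0.03,0,0,0,0]
    - [0.04,0,-0.2,0,0]
    - [0.04,0,-0.35,0,0]
    - [0.04,0,-0.5,0,0]
    - [0.04,0,-0.6,0,87]
    - [0.04,0,-0.6,0,87]
    - [0.04,0,-0.6,0,87]

```text
time_s: 5.02
tcp_pos: [0.5923, 0.009, 0.2311]
eef_rot: [-179.8, 0.1, -92.0]
contact_force: [-0.0, -0.2, -0.1]
gripper_width: 0.0151
gripper_force: 0.0
```

```bash
python3 - <<'E'
from h import *
s=r.get_state();print(s['tcp_pos'],s['eef_rot'])
m,C=cam("wrist");ms,Cs=cam("side")
i=cv2.cvtColor(eyes.capture("side"),cv2.COLOR_RGB2BGR);cv2.imwrite("pics/side3.png",i)
for t in(0.11,.12):
    p=np.array([.5932+.034*t,.0110+.9994*t,.145]);q=np.array([.5904+.034*t,-.0637+.9994*t,.093]);print(t,p,proj(ms,Cs,p),proj(ms,Cs,q))
b=i[130:290,180:340];cv2.imwrite("pics/c4.png",cv2.resize(b,None,fx=3.5,fy=3.5))
E
```

```text
[0.59226013 0.00899555 0.23109061] [-1.79793384e+02  8.50893530e-02 -9.19817412e+01]
0.11 [0.59694  0.120934 0.145   ] [238.29342787 209.6559437 ] [268.82639931 221.58707278]
0.12 [0.59728  0.130928 0.145   ] [233.94609541 211.07658038] [265.02959794 222.97368424]
```

View pics/c4.png

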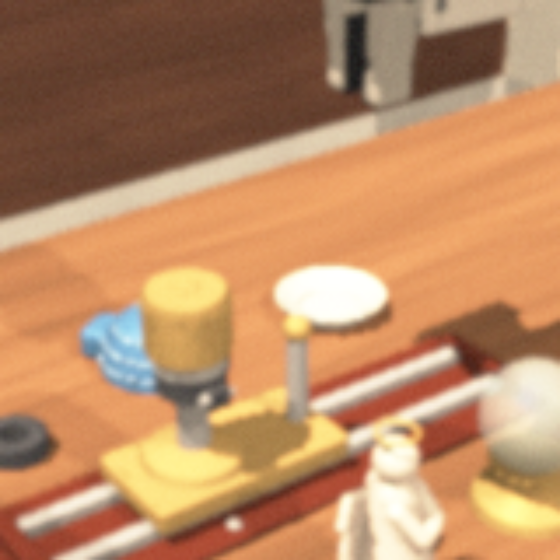

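The side view puts the ball at (264.9,223.4); for travel 0.120 it should be at (265.0,223.0), so the carriage is home. The cap sits at about (0.597,0.131). Next: above it and down around it.

>>> step_arm:
  plan:
    - [-0.15,0,0,0,87]
    - [-0.3,0,0,0,87]
    - [-0.42,0,0,0,87]
    - [-0.49,0,0,0,87]
    - [-0.49,0,0,0,87]
    - [-0.49,0,0,0,87]
    - [-0.49,0,0,0,87]
    - [-0.49,0,0,0,87]

```text
time_s: 5.73
tcp_pos: [0.5954, 0.1309, 0.2283]
eef_rot: [179.9, -0.0, -92.0]
contact_force: [0.1, 0.3, -0.6]
gripper_width: 0.0723
gripper_force: 0.0
```

>>> step_arm:
  plan:
    - [0,0,0.1,0,87]
    - [0,0,0.2,0,87]
    - [0,0,0.3,0,87]
    - [0,0,0.4,0,87]
    - [0,0,0.48,0,87]
    - [0,0,0.48,0,87]
    - [0,0,0.48,0,87]

```text
time_s: 6.32
tcp_pos: [0.5953, 0.1308, 0.1085]
eef_rot: [179.9, -0.1, -92.0]
contact_force: [0.6, -0.6, -0.2]
gripper_width: 0.0871
gripper_force: 0.0
```

>>> step_arm:
  plan:
    - [0,0,0,0,45]
    - [0,0,0,0,45]
    - [0,0,0,0,45]
    - [0,0,0,0,45]
    - [0,0,0,0,45]
    - [0,0,0,0,45]
    - [0,0,0,0,45]
    - [0,0,0,0,45]
  newtons: 20

```text
time_s: 6.98
tcp_pos: [0.5973, 0.1324, 0.11]
eef_rot: [-179.8, 0.0, -91.9]
contact_force: [6.2, -1.3, 1.7]
gripper_width: 0.0502
gripper_force: 20.0
```

>>> step_arm:
  plan:
    - [0,-0.006,0,0,45]
    - [0,-0.006,0,0.05,45]
    - [0,-0.006,0,0.1,45]
    - [0,-0.006,0,0.15,45]
    - [0,-0.006,0,0.2,45]
    - [0,-0.006,0,0.2,45]

```text
time_s: 7.48
tcp_pos: [0.5972, 0.1321, 0.1098]
eef_rot: [-180.0, -0.0, -104.1]
contact_force: [-0.4, 0.3, 6.7]
gripper_width: 0.0508
gripper_force: 20.0
```

```bash
python3 - <<'E'
from h import *
s=r.get_state();print({k:np.round(s[k],3) for k in("tcp_pos","eef_rot","contact_force","moment","joint_torque","gripper_width")})
E
```

```text
{'tcp_pos': array([0.597, 0.132, 0.11 ]), 'eef_rot': array([-1.79993e+02, -1.00000e-03, -1.04059e+02]), 'contact_force': array([-0.421,  0.292,  6.717]), 'moment': array([0.258, 0.352, 0.4  ]), 'joint_torque': array([ -0.75 , -49.971,  23.047,   5.091,   0.195,  -1.345]), 'gripper_width': np.float64(0.051)}
```

>>> step_arm:
  plan:
    - [0,0,0,0.04,45]
    - [0,0,0,0.07,45]
    - [0,0,0,0.1,45]
    - [0,0,0,0.13,45]
    - [0,0,0,0.13,45]

```text
time_s: 7.9
tcp_pos: [0.597, 0.132, 0.1096]
eef_rot: [180.0, -0.0, -111.8]
contact_force: [-1.1, -1.3, 5.2]
gripper_width: 0.0504
gripper_force: 20.0
```

```bash
python3 - <<'E'
from h import *
s=r.get_state();print({k:np.round(s[k],3) for k in("tcp_pos","eef_rot","contact_force","moment","joint_torque","gripper_width")})
E
```

```text
{'tcp_pos': array([0.597, 0.132, 0.11 ]), 'eef_rot': array([ 1.79991e+02, -2.90000e-02, -1.11753e+02]), 'contact_force': array([-1.086, -1.26 ,  5.247]), 'moment': array([0.03 , 0.301, 0.661]), 'joint_torque': array([ -0.68 , -50.374,  23.57 ,   5.002,   0.275,  -1.188]), 'gripper_width': np.float64(0.05)}
```

The torque rises to about 0.66 N·m at 20 N grip, which looks like a stop. I'll let go, take it afresh and try the other way.

>>> step_arm:
  plan:
    - [0,0,0,0,65]
    - [0,0,0,0,65]
    - [0,0,0,0,65]
    - [0,0,0,0,65]
    - [0,0,0,0,45]
    - [0,0,0,0,45]
    - [0,0,0,0,45]
    - [0,0,0,0,45]
    - [0,0,0,0,45]
    - [0,0,0,0,45]

```text
time_s: 8.73
tcp_pos: [0.5972, 0.132, 0.109]
eef_rot: [180.0, -0.0, -111.7]
contact_force: [0.2, 0.0, -0.8]
gripper_width: 0.0505
gripper_force: 20.0
```

>>> step_arm:
  plan:
    - [0,0,0,-0.08,45]
    - [0,0,0,-0.16,45]
    - [0,0,0,-0.24,45]
    - [0,0,0,-0.32,45]
    - [0,0,0,-0.4,45]
    - [0,0,0,-0.4,45]

```text
time_s: 9.23
tcp_pos: [0.5974, 0.132, 0.109]
eef_rot: [-180.0, 0.0, -87.5]
contact_force: [1.0, 0.4, -1.9]
gripper_width: 0.0504
gripper_force: 20.0
```

```bash
python3 - <<'E'
from h import *
s=r.get_state();print({k:np.round(s[k],3) for k in("tcp_pos","eef_rot","contact_force","moment","joint_torque","gripper_width")})
E
```

```text
{'tcp_pos': array([0.597, 0.132, 0.109]), 'eef_rot': array([-1.79983e+02,  2.00000e-03, -8.75180e+01]), 'contact_force': array([ 0.976,  0.397, -1.866]), 'moment': array([ 0.192, -0.515, -0.002]), 'joint_torque': array([ -0.088, -54.523,  24.853,   6.034,  -0.497,   1.516]), 'gripper_width': np.float64(0.05)}
```

>>> step_arm:
  plan:
    - [0,0,0,-0.08,45]
    - [0,0,0,-0.16,45]
    - [0,0,0,-0.24,45]
    - [0,0,0,-0.3,45]
    - [0,0,0,-0.3,45]

```text
time_s: 9.65
tcp_pos: [0.5978, 0.132, 0.1092]
eef_rot: [-179.9, -0.0, -69.7]
contact_force: [3.5, -0.1, -1.3]
gripper_width: 0.0504
gripper_force: 20.0
```

```bash
python3 - <<'E'
from h import *
s=r.get_state();print({k:np.round(s[k],3) for k in("tcp_pos","eef_rot","contact_force","moment","joint_torque","gripper_width")})
E
```

```text
{'tcp_pos': array([0.598, 0.132, 0.109]), 'eef_rot': array([-1.79943e+02, -1.40000e-02, -6.97240e+01]), 'contact_force': array([ 3.512, -0.099, -1.277]), 'moment': array([-0.103, -1.07 ,  0.003]), 'joint_torque': array([  0.675, -54.5  ,  24.299,   5.463,  -0.823,   1.252]), 'gripper_width': np.float64(0.05)}
```

Turning negative (counter-clockwise from above) is free, with zero moment. I'll continue to about 85° in all, watching for the stop.

>>> step_arm:
  plan:
    - [0,0,0,-0.08,45]
    - [0,0,0,-0.16,45]
    - [0,0,0,-0.24,45]
    - [0,0,0,-0.32,45]
    - [0,0,0,-0.4,45]
    - [0,0,0,-0.46,45]
    - [0,0,0,-0.46,45]

```text
time_s: 10.23
tcp_pos: [0.5984, 0.1322, 0.1095]
eef_rot: [-179.9, -0.1, -42.2]
contact_force: [4.0, -1.3, -1.4]
gripper_width: 0.0502
gripper_force: 20.0
```

```bash
python3 - <<'E'
from h import *
s=r.get_state();print({k:np.round(s[k],3) for k in("tcp_pos","eef_rot","contact_force","moment","joint_torque","gripper_width")})
E
```

```text
{'tcp_pos': array([0.598, 0.132, 0.109]), 'eef_rot': array([-1.79899e+02, -6.70000e-02, -4.21900e+01]), 'contact_force': array([ 3.998, -1.344, -1.401]), 'moment': array([-0.16 , -1.833, -0.027]), 'joint_torque': array([  0.921, -54.276,  23.167,   4.94 ,  -1.425,   1.273]), 'gripper_width': np.float64(0.05)}
```

>>> step_arm:
  plan:
    - [0,0,0,-0.05,45]
    - [0,0,0,-0.1,45]
    - [0,0,0,-0.15,45]
    - [0,0,0,-0.15,45]

```text
time_s: 10.57
tcp_pos: [0.5985, 0.1323, 0.1096]
eef_rot: [-179.9, -0.1, -33.3]
contact_force: [5.0, -1.0, -2.0]
gripper_width: 0.0503
gripper_force: 20.0
```

```bash
python3 - <<'E'
from h import *
s=r.get_state();print({k:np.round(s[k],3) for k in("tcp_pos","eef_rot","contact_force","moment","joint_torque","gripper_width")})
E
```

```text
{'tcp_pos': array([0.598, 0.132, 0.11 ]), 'eef_rot': array([-1.79894e+02, -9.30000e-02, -3.32650e+01]), 'contact_force': array([ 4.999, -0.962, -2.006]), 'moment': array([-0.264, -2.014, -0.084]), 'joint_torque': array([  1.073, -54.237,  22.973,   4.786,  -1.525,   0.941]), 'gripper_width': np.float64(0.05)}
```

>>> step_arm:
  plan:
    - [0,0,0,-0.05,45]
    - [0,0,0,-0.1,45]
    - [0,0,0,-0.1,45]

```text
time_s: 10.82
tcp_pos: [0.5994, 0.1323, 0.1097]
eef_rot: [-179.9, -0.2, -27.3]
contact_force: [9.2, -2.3, -3.4]
gripper_width: 0.0503
gripper_force: 20.0
```

```bash
python3 - <<'E'
from h import *
s=r.get_state();print({k:np.round(s[k],3) for k in("tcp_pos","eef_rot","contact_force","moment","joint_torque","gripper_width")})
E
```

```text
{'tcp_pos': array([0.599, 0.132, 0.11 ]), 'eef_rot': array([-1.79854e+02, -1.74000e-01, -2.72900e+01]), 'contact_force': array([ 9.221, -2.262, -3.443]), 'moment': array([-0.879, -3.425, -0.339]), 'joint_torque': array([  2.937, -55.503,  22.254,   4.022,  -2.388,   1.254]), 'gripper_width': np.float64(0.05)}
```

>>> step_arm:
  plan:
    - [0,0,0,0,65]
    - [0,0,0,0,65]
    - [0,0,0,0,65]
    - [0,0,0,0,65]
    - [0,0,0,0,45]
    - [0,0,0,0,45]
    - [0,0,0,0,45]
    - [0,0,0,0,45]
    - [0,0,0,0,45]
    - [0,0,0,0,45]
  newtons: 30

```text
time_s: 11.65
tcp_pos: [0.5975, 0.1325, 0.1092]
eef_rot: [-179.9, -0.0, -27.1]
contact_force: [0.8, 3.0, -0.3]
gripper_width: 0.05
gripper_force: 30.0
```

>>> step_arm:
  plan:
    - [0,0,-0.008,0,45]
    - [0,0,-0.016,0,45]
    - [0,0,-0.024,0,45]
    - [0,0,-0.032,0,45]
    - [0,0,-0.032,0,45]

```text
time_s: 12.07
tcp_pos: [0.5972, 0.1318, 0.1175]
eef_rot: [180.0, -0.0, -27.1]
contact_force: [1.4, 2.3, -1.1]
gripper_width: 0.0502
gripper_force: 30.0
```

Rose 8 mm at almost no force, so the cap is loose. Lift it clear.

>>> step_arm:
  plan:
    - [0,0,-0.03,0,45]
    - [0,0,-0.06,0,45]
    - [0,0,-0.1,0,45]
    - [0,0,-0.15,0,45]
    - [0,0,-0.2,0,45]
    - [0,0,-0.25,0,45]
    - [0,0,-0.3,0,45]
    - [0,0,-0.32,0,45]
    - [0,0,-0.32,0,45]
    - [0,0,-0.32,0,45]
    - [0,0,-0.32,0,45]

```text
time_s: 12.98
tcp_pos: [0.5965, 0.1316, 0.1963]
eef_rot: [179.9, 0.1, -27.2]
contact_force: [-1.0, 0.2, -2.5]
gripper_width: 0.0502
gripper_force: 30.0
```

```bash
python3 - <<'E'
from h import *
i=cv2.cvtColor(eyes.capture("side"),cv2.COLOR_RGB2BGR)
cv2.imwrite("pics/c5.png",cv2.resize(i[130:310,140:380],None,fx=3,fy=3))
s=r.get_state();print(s['tcp_pos'],s['contact_force'],s['gripper_force'],s['gripper_width'],s['time_s'])
E
```

```text
[0.59657747 0.13168861 0.19614493] [ 0.68896466 -0.3213267  -1.92755096] 29.997398720497586 0.050110999691649824 13.0333
```

View pics/c5.png

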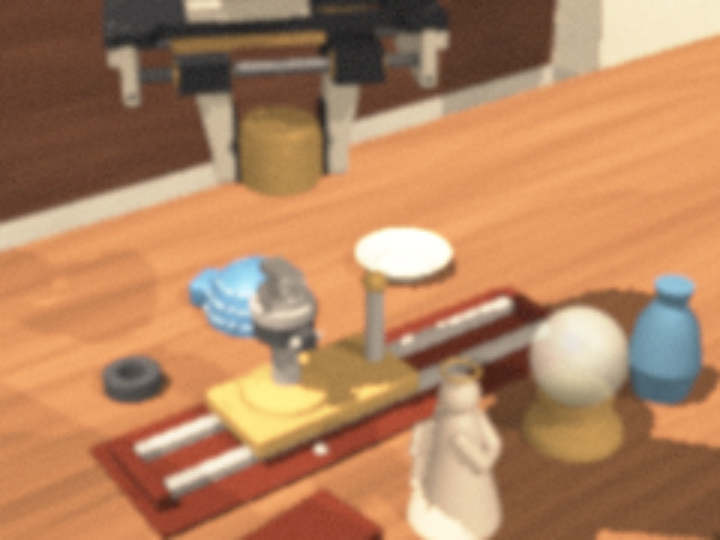

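The cap hangs in the fingers (crop (280,150)) well above the bare stub. The ball at (265,224) shows the carriage still home, and the ornaments are standing. Handing in.

```bash
python3 -c "
from plant import workorder
print(workorder.close_job())"
```

```text
the job is handed in; nothing more can be done
None
```

The job is handed in: the carriage is home at the next station, and the cap came loose counter-clockwise and is held about 87 mm above its seat. The ornaments look untouched in the last side view; the hand-in gave no verdict.

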